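# Put the tall jar away in the empty tilt-out bin

### The arm

A 6-joint arm with a two-finger parallel gripper is mounted at the origin on a cart in front of the work surface, level with it; the furniture and walls round the work are solid. World frame = base frame: x ahead of the robot, y to its left, z up, the work surface at z = 0. Lengths are in m, angles in degrees, forces in N, time in s.
With the tool pointing down it reaches from about 0.375 to 0.75 m from the base axis. Payload 9 kg.
Tool frame: the origin (TCP) lies midway between the tips of the shut fingers; the grasp point (between the pads) lies 19 mm behind it (robot.hold_point_z is the distance from the TCP to the grasp point, in m); z points along the fingers, y is the line along which they close (so a half turn about z gives the same grasp; the last joint's range is limited). The gripper opens to 85 mm and grips with 20 to 120 N. Pads are 22 mm wide; open, the fingers measure 114 mm over their backs; the gripper's body (76 mm by 85 mm) begins 54 mm behind the grasp point. The pads swing forward as they close: fully open they stand 13 mm farther back than shut.
Start: joints at [-79.853, 5.964, 5.575, 89.605, 0, 77.527], TCP at [0.231, -0.554, 0.231] pointing down, gripper open.
Joint ranges: [-171.21, 171.21], [-48.23, 106.86], [-62.78, 66.21], [-105.2, 120.99], [-86.42, 89.51], [-180, 180]. Speed limits (degrees/s): [127.2, 127.2, 147.25, 180, 180, 180].

### API

Orientations are given as [roll, pitch, yaw] about the fixed x, y, z axes, in that order (R = Rz(yaw) Ry(pitch) Rx(roll)).
In Python, from plant import robot, fingers, grab_frame, get_calibration, cut_out, mark_of gives the robot as it stands. Calls block until the motion is done:
- robot.move_pose(position, orientation): joint-space move of the TCP to a pose.
- robot.line_to(position, vel=0.15, rotation=None, guard=None): straight line of the TCP; rotation=None keeps the orientation; vel is the mean speed in m/s. With guard (N) it stops when the force on the tool has changed by that much, and returns True; else False.
- robot.goto_joints(angles): joint-space move.
- fingers.set_gripper(opening): finger opening in m; the grip force is fixed at half the most; returns when the fingers have stopped.
- robot.pause(seconds).
- robot.ik(position, orientation): joint angles nearest the present ones, or None.
- grab_frame(name): name is "scene" or "top" or "wrist"; returns the picture (384x512x3 uint8, blue, green, red); there is no depth.
- get_calibration(name): a dict with "vertical_fov" (degrees; the focal length in pixels is half the picture's height over the tangent of half this angle, whatever the lens; pixels are square), "cx", "cy" (the principal point, pixels), "rvec" (rotation vector, rad) and "tvec" (3), from world to camera coordinates, as OpenCV has them. Camera axes: x right, y down, z forward; pixel columns grow to the right and rows downward; lengths in m; the calibration is good to about 2 mm. A picture is of the moment at which its call begins: read the wrist's pose just before it. get_calibration takes no time and is no camera call; for the wrist camera it gives the pose at the moment of the call.
A pose or a line that the arm cannot do raises robot.IKError and nothing moves.
- robot.job_done(): hands the job in; it is judged then, once.
Trained networks look in the newest picture that a camera, given by its name, has taken for a name from the list of things; names that differ only in an ending like _2 or _b are one class to them, and where a whole thing is asked for, a point or a joint stands for the part that bears it (a point fixed in the world has none). Each returns a list of dicts, best first, with "confidence" (0 to 1); they miss things now and then, are a little off and sometimes report something else, mostly with a low value. They report only what shows in the picture. A call takes as long as a camera call.
- cut_out(camera, target): "pixels" (384x512 bool, what is visible of it) and "uv" ([column, row] in pixels, amid what is visible of it).
- mark_of(camera, target): "uv" ([column, row] in pixels: a listed point, or the origin of a listed thing).
Readings, each from a call of its own:
- robot.get_time(): time.
- robot.get_q(): joint angles.
- robot.get_qvel(): joint speeds.
- robot.get_joint_torque(): joint torques, N m.
- robot.get_tool_pos(): TCP position.
- robot.get_tcp_rot(): TCP orientation.
- robot.get_ft_force(): force on the tool from outside, world axes, zero at the start.
- robot.get_torque(): the same for the moment, N m.
- robot.get_gripper_width(): finger opening in m.
- robot.get_gripper_force(): force on a finger pad.
Only numpy, scipy, OpenCV 4.12 (cv2) and the standard library are available. Lean on these libraries where they do the work, as an engineer would, in place of code of your own. Each camera call takes 0.05 s, during which the arm holds its last target. There are 200 camera calls.

### The job

The tall jar with the red lid has been left out on the bench: put it away in the empty one of the three tilt-out bins. Tip that bin forward by its pull bar as far as it goes, stand the jar on the leaning bin's floor and let go of it, then push the bin back until it clicks fully home, with the jar upright in it. Press it home firmly but do not fling it shut, never lay the jar over, and leave the other two bins shut and the other things on the bench where they are.

Things in the scene. Friction and masses are not known exactly. Their poses are not given: they have to be found in the camera images.
- bin_empty (a joint): tilt of the empty bin (clear plastic, 0.3 kg, nothing behind its front), rad: 0 = shut and clicked, 0.50 = tipped forward to its stop. A sprung catch holds it shut; past 0.14 it is free. Beyond about 0.3 it falls open and stays so. Pushed back, it meets the catch again at about 0.13, its top edge 14 mm proud. It turns stiffly enough not to slam by itself
- shell_empty: grey steel shell of the empty bin, fixed, 84 deep x 82 wide x 140 mm high, on a 16 mm plinth; origin mid underside, x level to its back, y along the row. Three stand side by side, 84 mm apart. Catch: about 10 N along the bar's arc pulls the bin free; 10 to 15 N, held up past 0.05 rad, rides over it going home, then it snaps to a hard stop at 0. A level push on the bar drags on it and needs more
- bar_empty (a point): middle of the empty bin's pull bar: a level steel rod 9 mm thick, 50 mm wide along y over its two legs, which run 33 mm back to the bin's face (28 mm free behind the rod). Shut, it is 120 mm above the bench, 51 mm in front of the pivot and 89 mm above it. It swings round the pivot with the bin (down as it opens); its axes turn too (shut: x to the back, y along the row, z up)
- pivot_empty (a point): middle of the empty bin's pivot line, 31 mm above the bench, near the unit's front; fixed axes: x level to the unit's back, y along the row and the pivot, z up. The bin tips its top towards -x of this frame. The shell's front edge is 18 mm in front of the pivot, its back 66 mm behind, its roof top 125 mm above
- floor_empty (a point): middle of the empty bin's inner floor, 14 mm behind the pivot and level with it when shut; place and axes turn with the bin, z along the inside of the front wall, x to the back wall. Inside, the bin is 66 mm wide (y) and 58 mm deep (x -29 to +29 mm). Above the floor: front wall 107 mm, side walls 41 mm, back wall 57 mm; open on top
- tall_jar: tall slim jar of clear glass with a red lid, standing upright by itself: 44 mm across, 100 mm high. Grip it round the glass, below 90 mm; gripped 78 mm up, fingertips stay clear of the bin's side walls when it stands in the bin. Origin at the middle of its base, z up along it. 0.12 to 0.26 kg
- bin_spool (a joint): tilt angle of the bin that holds a wire spool with a brass block on top, same make as the empty bin; 0 = shut. Leave shut
- bar_spool (a point): the same point of the pull bar on the bin with the spool and block
- bin_jar (a joint): tilt angle of the bin that holds a jar with a black lid, same make; 0 = shut. Leave shut
- bar_jar (a point): the same point of the pull bar on the bin with the black-lidded jar
- soldering_block: bystander: dark grey soldering block, 66 by 100 by 27 mm, lying flat; origin at the middle of its underside, long side along its y
- bits_jar: bystander: small glass jar with a brass-coloured lid, 48 mm across, 56 mm high, standing; origin at the middle of its base
- tape_roll: bystander: roll of brown tape, 82 mm across, 18 mm high, lying flat; origin at the middle of its underside

How it is judged (in metres and radians):
On the way, in this order (a step that is already met when the one before it is completed fails the run):
1. the empty bin is tipped forward to its stop (value of joint bin_empty above 0.45 rad), for 0.2 s.
2. the jar stands on the floor of the open bin, in line with it, and is let go of (x of tall_jar in the frame of floor_empty between -0.02 and 0.02 m and y of tall_jar in the frame of floor_empty between -0.025 and 0.025 m and z of tall_jar in the frame of floor_empty between -0.008 and 0.012 m and angle between the z axis of tall_jar and the z axis of floor_empty, either way round below 0.35 rad and value of joint bin_empty above 0.35 rad and contact force between the fingers and tall_jar below 0.2 N), for 0.2 s.
At the end, for the whole second after the job is handed in: the empty bin is back home behind its catch (under 0.03 rad), the jar stands on its floor leaning less than 20 degrees, at rest and released, and the other two bins are shut (value of joint each of bin_empty, bin_spool, bin_jar below 0.03 rad and x of tall_jar in the frame of floor_empty between -0.02 and 0.02 m and y of tall_jar in the frame of floor_empty between -0.025 and 0.025 m and z of tall_jar in the frame of floor_empty between -0.008 and 0.012 m and angle between tall_jar's own z axis and vertical below 0.35 rad and linear speed of tall_jar below 0.02 m/s and velocity of joint bin_empty below 0.05 rad/s and contact force between the fingers and tall_jar below 0.2 N); the robot touches nothing.
It fails at once if the empty bin is flung shut: on its way back to the catch, still above 0.16 rad, it swings faster than 2.5 rad/s (about 0.25 m/s at the bar) (value of joint bin_empty above 0.16 rad and velocity of joint bin_empty below -2.5 rad/s).
It fails at once if another bin is pulled open (value of joint any of bin_spool, bin_jar above 0.06 rad).
It fails at once if the jar is laid over by more than 60 degrees (angle between tall_jar's own z axis and vertical above 1.05 rad).
It fails at once if a bystander is moved more than 30 mm (distance of any of soldering_block, bits_jar, tape_roll from where it was at the start of the episode above 0.03 m).
It also fails if it takes over 69 s, if anything falls off the work surface, if the arm or the gripper's body presses on something with over 40 N, if the wrist force passes 120 N, or if a joint passes its speed limit or range.

## Working session

There is one attempt and no reset: what is moved stays moved. The work goes in short steps, each a Python script; the robot and the scene stay as the last script left them, time stands still between calls to the robot, and variables do not carry over. Pictures are saved under pics/ and viewed, at most 12 in all, crops included, and the job is handed in when it is done.

```bash
mkdir -p pics; ls; cat > h.py <<'E'
import numpy as np, cv2
from plant import robot, fingers, grab_frame, get_calibration, cut_out, mark_of
def cal(n):
    c=get_calibration(n); f=192/np.tan(np.radians(c["vertical_fov"])/2)
    K=np.array([[f,0,c["cx"]],[0,f,c["cy"]],[0,0,1]])
    return K,cv2.Rodrigues(np.array(c["rvec"],float))[0],np.array(c["tvec"],float).reshape(3)
def ray(n,uv,C=None):
    K,R,t=C or cal(n); d=R.T@np.linalg.solve(K,[uv[0],uv[1],1]); return -R.T@t,d/np.linalg.norm(d)
def atz(n,uv,z):
    o,d=ray(n,uv); return o+d*(z-o[2])/d[2]
def tri(rs):
    A=sum(np.eye(3)-np.outer(d,d) for o,d in rs); b=sum((np.eye(3)-np.outer(d,d))@o for o,d in rs)
    return np.linalg.solve(A,b)
E
python3 - <<'E'
from h import *
np.set_printoptions(precision=4,suppress=True)
for n in("scene","top"):
    im=grab_frame(n); cv2.imwrite(f"pics/{n}.png",im)
    K,R,t=cal(n); print(n,K[0,0],-R.T@t,R[2])
    for k,z in(("bar_empty",.12),("bar_spool",.12),("bar_jar",.12),("pivot_empty",.031),("floor_empty",.031),("shell_empty",.016),("tall_jar",0),("soldering_block",0),("bits_jar",0),("tape_roll",0)):
        for m in mark_of(n,k)[:2]: print(k,round(m["confidence"],2),np.array(m["uv"]),atz(n,m["uv"],z))
print(robot.get_time())
E
```

```text
pics
plant.py
scene 446.38082075838554 [-0.1534  0.936   0.6713] [ 0.5708 -0.6582 -0.4909]
bar_spool 0.62 [218.7 188.9] [0.5708 0.2637 0.12  ]
bar_jar 0.61 [189.7 228.3] [0.4916 0.4284 0.12  ]
pivot_empty 0.74 [189.5 234.1] [0.5767 0.3636 0.031 ]
floor_empty 0.81 [185.  233.8] [0.586  0.3702 0.031 ]
shell_empty 0.83 [183.5 236.8] [0.5961 0.368  0.016 ]
tall_jar 0.83 [323.7 200.5] [ 0.4476 -0.0394  0.    ]
soldering_block 0.97 [280.9 271.3] [0.3403 0.2943 0.    ]
bits_jar 0.68 [280. 271.] [0.3425 0.2948 0.    ]
bits_jar 0.56 [310.5 231.4] [0.3835 0.1166 0.    ]
tape_roll 0.65 [295.5 179. ] [ 0.5915 -0.0917  0.    ]
top 361.9753427919005 [0.3626 0.1624 0.9938] [ 0.153   0.0011 -0.9882]
bar_empty 0.56 [179.5 181.9] [0.5337 0.3466 0.12  ]
bar_spool 0.7 [216.2 166.2] [0.5709 0.256  0.12  ]
bar_spool 0.58 [181.4 165.8] [0.5742 0.3421 0.12  ]
bar_jar 0.65 [148.5 196.6] [0.4991 0.4221 0.12  ]
pivot_empty 0.58 [180.1 171.5] [0.5799 0.3639 0.031 ]
floor_empty 0.69 [178.2 166.5] [0.594  0.3692 0.031 ]
shell_empty 0.59 [177.4 164.3] [0.6039 0.3746 0.016 ]
tall_jar 0.86 [327.2 222.3] [ 0.434  -0.0343  0.    ]
soldering_block 0.85 [206.9 258.7] [0.3438 0.2962 0.    ]
soldering_block 0.17 [327.7 222. ] [ 0.4348 -0.0357  0.    ]
bits_jar 0.84 [272.  236.5] [0.3991 0.1183 0.    ]
tape_roll 0.94 [341.8 169.6] [ 0.5806 -0.0834  0.    ]
1.1
```

```bash
python3 - <<'E'
import cv2,numpy as np
a=cv2.imread("pics/scene.png");b=cv2.imread("pics/top.png")
A=cv2.resize(a[110:310,110:310],(600,600),interpolation=cv2.INTER_CUBIC)
cv2.imwrite("pics/c1.png",cv2.resize(a[120:300,120:360],(800,600),interpolation=cv2.INTER_CUBIC))
cv2.imwrite("pics/c2.png",cv2.resize(b[120:300,120:360],(800,600),interpolation=cv2.INTER_CUBIC))
E
```

```text
(no output)
```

View pics/c1.png

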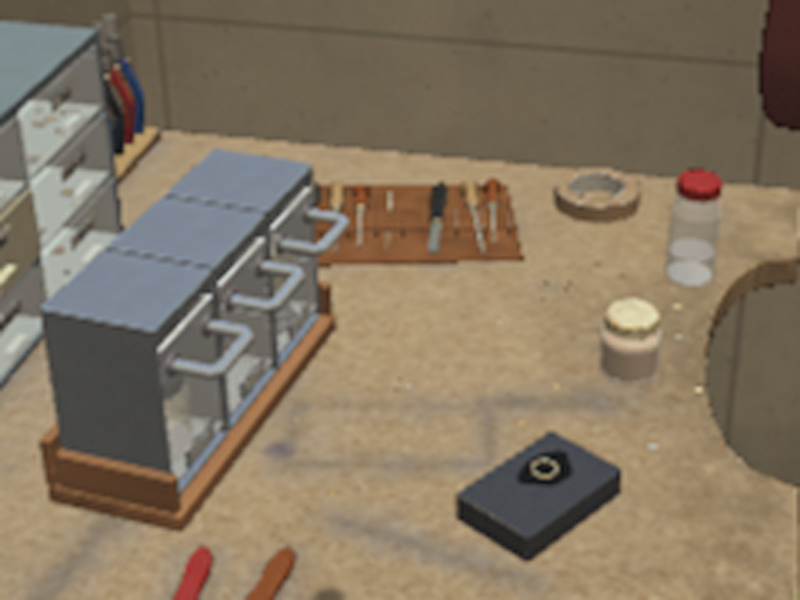

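View pics/c2.png

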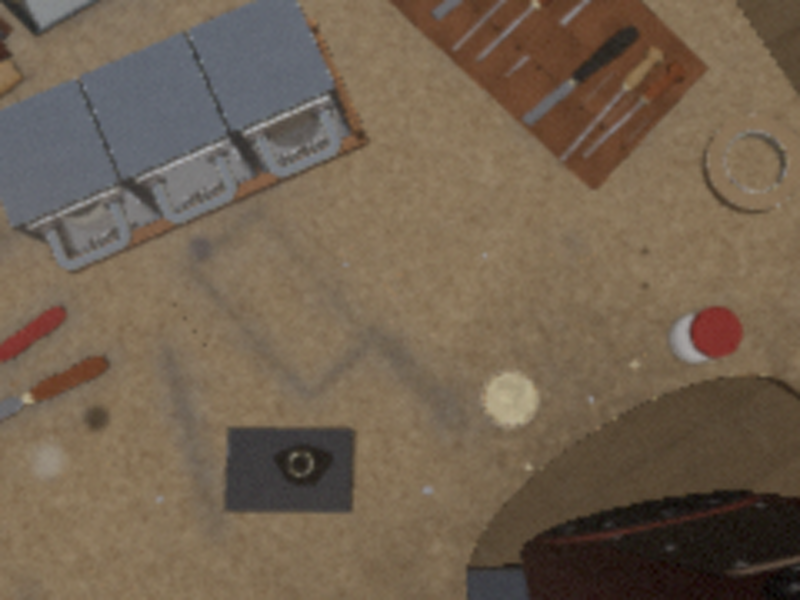

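The middle bin's bar (top (179.5, 182)) is the one the network calls empty. The red-lidded jar is at scene (324, 200) and top (327, 222). I'll check both with the wrist camera.

```bash
cat >> h.py <<'E'
from scipy.spatial.transform import Rotation as Ro
np.set_printoptions(precision=4,suppress=True)
def rpy(M): return Ro.from_matrix(M).as_euler('xyz',degrees=True)
def Rbin(yaw,th): return Ro.from_euler('z',yaw,degrees=True).as_matrix()@Ro.from_euler('y',-th).as_matrix()
def tool(Rb,close,s=1):  # tool z = -bin z ; tool y along +-bin axis `close`
    z=-Rb[:,2]; y=s*Rb[:,close]; return np.column_stack([np.cross(y,z),y,z])
E
python3 - <<'E'
from h import *
rs=[]
for n in("scene","top"):
    im=cv2.imread(f"pics/{n}.png").astype(int); m=((im[...,2]-np.maximum(im[...,1],im[...,0]))>60).astype(np.uint8)
    k,l,s,c=cv2.connectedComponentsWithStats(m)
    for i in range(1,k):
        if s[i,4]>40: print(n,s[i],c[i],atz(n,c[i],.095))
    i=min(range(1,k),key=lambda i:np.hypot(*(c[i]-([329,176] if n=="scene" else [334,219]))))
    rs.append(ray(n,c[i]))
print("lid",tri(rs))
q0=robot.get_q()
# jar look, both gripper turns
for s in(1,-1):
    for nm,p,R in(("jar",[.43,-.035,.25],tool(Rbin(24.7,0),1,s)),("bin",[.45,.30,.24],tool(Rbin(24.7,.5),0,s)),("binY",[.45,.30,.24],tool(Rbin(24.7,.5),1,s))):
        print(s,nm,robot.ik(p,rpy(R)))
E
```

```text
scene [416 108  64  20 689] [447.9347 117.106 ] [ 0.3601 -0.7175  0.095 ]
scene [324 171  13   9  84] [329.8214 174.4643] [ 0.4306 -0.0322  0.095 ]
scene [423 243  89  64 797] [461.2346 286.5947] [-0.0154  0.1919  0.095 ]
scene [171 284  13  22 134] [177.0299 294.7836] [0.3725 0.565  0.095 ]
top [  1 139   8   8  44] [  5.0909 142.5909] [0.6534 0.8026 0.095 ]
top [119 213  20  15  97] [128.4845 219.6907] [0.4461 0.4783 0.095 ]
top [328 212  14  15 161] [334.5528 219.1677] [ 0.4345 -0.0342  0.095 ]
lid [ 0.4337 -0.0353  0.0927]
1 jar [-22.1351 -23.4387 -19.1631  94.2756   0.     -46.8351]
1 bin [ 17.9534 -44.1803 -39.5232  66.1763   3.2287  84.073 ]
1 binY [ 17.9534 -44.1803 -39.5232  66.1763   3.2287  -5.927 ]
-1 jar [-22.1351 -23.4387 -19.1631  94.2756   0.     133.1649]
-1 bin [ 17.9534 -44.1803 -39.5232  66.1763   3.2287 -95.927 ]
-1 binY [ 17.9534 -44.1803 -39.5232  66.1763   3.2287 174.073 ]
```

```bash
python3 - <<'E'
from h import *
yaw=24.7; P=np.array([.579,.365,.031])
for s in(1,-1):
  for th in(0,.25,.5):
    Rb=Rbin(yaw,th)
    bar=P+Rb@[-.051,0,.089]; g=bar-Rb[:,2]*.019*0  # tcp at bar
    print("bar",s,th,bar,robot.ik(bar-Rb[:,2]*.012,rpy(tool(Rb,0,s))),robot.ik(bar+Rb[:,2]*.08,rpy(tool(Rb,0,s))) is not None)
  Rb=Rbin(yaw,.5); F=P+Rb@[.014,0,0]
  for h in(.06,.12,.2): print("jar",s,h,robot.ik(F+Rb@[-.004,0,h],rpy(tool(Rb,1,s))))
robot.move_pose([.43,-.035,.26],rpy(tool(Rbin(yaw,0),1,1)))
im=grab_frame("wrist"); cv2.imwrite("pics/w1.png",im)
K,R,t=cal("wrist"); print("cam",-R.T@t,R[2],K[0,0])
for m in mark_of("wrist","tall_jar")[:2]: print(m,atz("wrist",m["uv"],0))
for m in cut_out("wrist","tall_jar")[:1]: print(m["uv"],m["pixels"].sum())
robot.move_pose([.44,.295,.25],rpy(tool(Rbin(yaw,.5),1,1)))
im=grab_frame("wrist"); cv2.imwrite("pics/w2.png",im)
print("cam",*[x for x in cal("wrist")[1:]])
for k,z in(("bar_empty",.12),("bar_spool",.12),("bar_jar",.12),("pivot_empty",.031),("floor_empty",.031)):
    for m in mark_of("wrist",k)[:2]: print(k,round(m["confidence"],2),np.array(m["uv"]),atz("wrist",m["uv"],z))
print(robot.get_time())
E
```

```text
bar 1 0 [0.5327 0.3437 0.12  ] [21.0342 12.5652  0.0024 77.4372  0.     86.3342] True
bar 1 0.25 [0.5141 0.3352 0.1046] [ 20.3919  -8.3544 -24.4127  59.6565   1.0649  85.8253] True
bar 1 0.5 [0.4996 0.3285 0.0847] [ 19.579  -28.6031 -46.9535  43.0981   2.4526  85.5032] True
jar 1 0.06 [ 20.2051 -16.4029 -36.158   41.6712   2.1533  -3.9465]
jar 1 0.12 [ 19.9335 -24.2226 -36.7111  48.947    2.2831  -4.1852]
jar 1 0.2 [ 19.5153 -32.711  -35.4242  58.7376   2.4831  -4.5529]
bar -1 0 [0.5327 0.3437 0.12  ] [ 21.0342  12.5652   0.0024  77.4372   0.     -93.6658] True
bar -1 0.25 [0.5141 0.3352 0.1046] [ 20.3919  -8.3544 -24.4127  59.6565   1.0649 -94.1747] True
bar -1 0.5 [0.4996 0.3285 0.0847] [ 19.579  -28.6031 -46.9535  43.0981   2.4526 -94.4968] True
jar -1 0.06 [ 20.2051 -16.4029 -36.158   41.6712   2.1533 176.0535]
jar -1 0.12 [ 19.9335 -24.2226 -36.7111  48.947    2.2831 175.8148]
jar -1 0.2 [ 19.5153 -32.711  -35.4242  58.7376   2.4831 175.4471]
cam [ 0.3632 -0.0667  0.4031] [ 0.2659  0.12   -0.9565] 306.32022364059964
{'uv': [248.8, 161.1], 'confidence': 0.6} [ 0.4414 -0.0395  0.    ]
[254.4, 169.5] 1542
cam [[-0.416   0.9094 -0.002 ]
 [ 0.6359  0.2925  0.7142]
 [ 0.6501  0.2958 -0.6999]] [-0.0829 -0.5161 -0.0404]
bar_empty 0.72 [261.3 201.3] [0.5368 0.3452 0.12  ]
bar_spool 0.57 [186.5 201.4] [0.5702 0.2728 0.12  ]
bar_spool 0.17 [336.5 202.6] [0.505  0.4193 0.12  ]
bar_jar 0.92 [339.2 205.7] [0.5078 0.425  0.12  ]
pivot_empty 0.64 [259.4 177.1] [0.5805 0.365  0.031 ]
floor_empty 0.71 [257.7 183.5] [0.5926 0.3683 0.031 ]
4.8
```

View pics/w2.png

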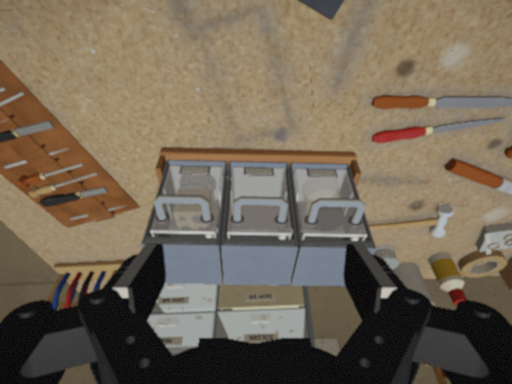

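The wrist view shows three bins, with bars at about (186, 203), (260, 203) and (335, 205). I'll zoom in to check what each one holds.

```bash
python3 - <<'E'
import cv2
a=cv2.imread("pics/w2.png")
cv2.imwrite("pics/c3.png",cv2.resize(a[140:260,140:380],(800,400),interpolation=cv2.INTER_CUBIC))
E
```

```text
(no output)
```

View pics/c3.png

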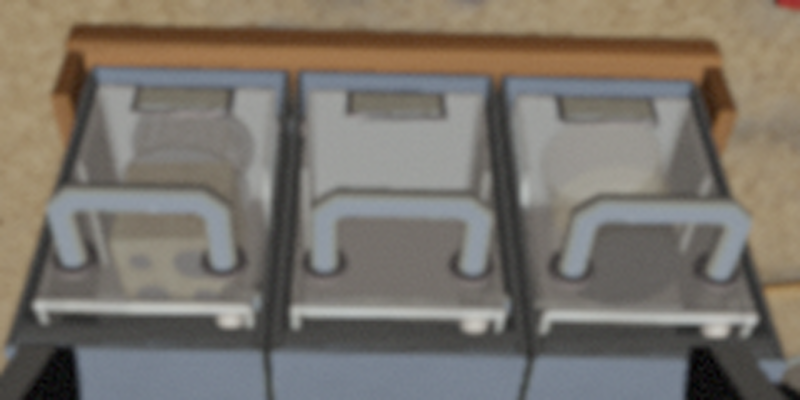

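The middle bin is the empty one. The left one in this view holds the spool and brass block, and the right one the black-lidded jar. Next I'll fit the unit's pose over all the detections.

```bash
python3 - <<'E'
from h import *
from scipy.optimize import least_squares
L={"bar":(-.051,0,.089),"barS":(-.051,-.084,.089),"barJ":(-.051,.084,.089),"piv":(0,0,0),"flo":(.014,0,0)}
obs={"scene":dict(barS=(218.7,188.9),barJ=(189.7,228.3),piv=(189.5,234.1),flo=(185,233.8)),
"top":dict(bar=(179.5,181.9),barS=(216.2,166.2),barJ=(148.5,196.6),piv=(180.1,171.5),flo=(178.2,166.5)),
"wrist":dict(bar=(260.6,201.2),barS=(184.5,199.9),barJ=(338,204),piv=(259.4,177.1),flo=(257.7,183.5))}
C={n:cal(n) for n in obs}
def f(p):
    r=[];Rb=Rbin(p[2],0)
    for n,o in obs.items():
        K,R,t=C[n]
        for k,uv in o.items():
            c=K@(R@(np.array([p[0],p[1],.031])+Rb@np.array(L[k]))+t); r+=list((c[:2]/c[2]-uv)*(1.5 if k[0]=='b' else .7))
    return np.array(r)
s=least_squares(f,[.579,.365,24.7],loss="soft_l1"); print(s.x); print(f(s.x).reshape(-1,2))
# jar: reproject lid and base
K,R,t=C["top"]
for p in([.4335,-.0353,.1],):
    c=K@(R@np.array(p)+t); print(c[:2]/c[2])
a=cv2.imread("pics/w1.png"); cv2.imwrite("pics/c4.png",cv2.resize(a[90:260,160:360],(706,600),interpolation=cv2.INTER_CUBIC))
im=a.astype(int); m=((im[...,2]-np.maximum(im[...,1],im[...,0]))>60).astype(np.uint8)
k,l,st,c=cv2.connectedComponentsWithStats(m)
for i in range(1,k):
    if st[i,4]>60: print(st[i],c[i])
E
```

```text
[ 0.5823  0.3651 23.7457]
[[-1.133   1.1161]
 [-0.9694 -4.6284]
 [-1.3536 -0.4289]
 [-1.7862 -0.9126]
 [ 1.2443 -1.1434]
 [-7.0669  1.0731]
 [ 0.4682 -1.6146]
 [-0.3016 -0.5835]
 [-0.3955 -0.263 ]
 [ 0.0936 -1.0715]
 [-4.5109 -0.4621]
 [ 2.1647 -3.9375]
 [-0.477   0.593 ]
 [ 0.5374  1.1444]]
[335.4663 219.3814]
[ 236  159   37   36 1013] [253.9783 176.6101]
```

View pics/c4.png

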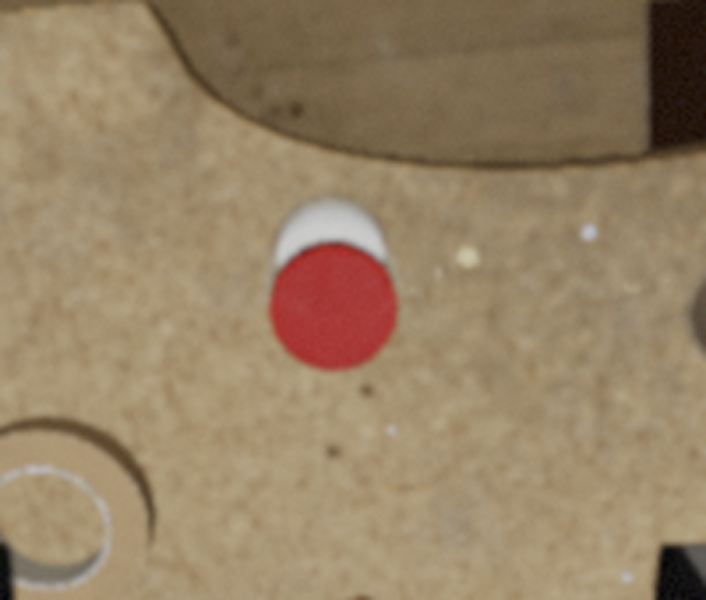

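```bash
cat > fit.py <<'E'
from h import *
from scipy.optimize import least_squares
L={"bar":(-.051,0,.089),"barS":(-.051,-.084,.089),"barJ":(-.051,.084,.089),"piv":(0,0,0),"flo":(.014,0,0)}
def fit(C,obs):
    def f(p):
        r=[];Rb=Rbin(p[2],0)
        for n,o in obs.items():
            K,R,t=C[n]
            for k,uv in o.items():
                c=K@(R@(np.array([p[0],p[1],.031])+Rb@np.array(L[k]))+t); r+=list((c[:2]/c[2]-uv)*(1 if k[0]=='b' else .5))
        return np.array(r)
    s=least_squares(f,[.579,.365,24.7],loss="soft_l1"); return s.x,f(s.x).reshape(-1,2)
E
python3 - <<'E'
from fit import *
obs={"scene":dict(barJ=(189.7,228.3),piv=(189.5,234.1),flo=(185,233.8)),
"top":dict(bar=(182,182),barS=(212.4,169),barJ=(149.6,196.7),piv=(180.1,171.5),flo=(178.2,166.5)),
"wrist":dict(bar=(260.6,201.2),barS=(182.3,200),barJ=(338,203.3),piv=(259.4,177.1),flo=(257.7,183.5))}
C={n:cal(n) for n in obs}
x,r=fit(C,obs); print(x); print(r)
x2,r2=fit(C,{k:obs[k] for k in("wrist","top")}); print(x2)
Rb=Rbin(x[2],0); bar=np.array([x[0],x[1],.031])+Rb@[-.051,0,.089]
robot.move_pose(bar+[-.045*Rb[0,0],-.045*Rb[1,0],.10],rpy(tool(Rbin(x[2],0),0,1)))
im=grab_frame("wrist"); cv2.imwrite("pics/w3.png",im)
np.savez("w3.npz",*cal("wrist"))
for k in("bar_empty","bar_spool","bar_jar"):
    for m in mark_of("wrist",k)[:2]: print(k,m["confidence"],np.array(m["uv"]),atz("wrist",m["uv"],.12))
print(bar,robot.get_tool_pos(),robot.get_ft_force(),robot.get_time())
E
```

```text
[ 0.5817  0.3644 23.5804]
[[-0.358  -3.1009]
 [-0.7818 -0.3209]
 [-1.0875 -0.6708]
 [-1.4453 -0.6083]
 [-0.6439 -1.7471]
 [-0.6029 -1.0082]
 [-0.0889 -0.3138]
 [-0.1496 -0.0884]
 [-0.1492 -1.2388]
 [-1.1983 -1.0909]
 [ 1.3252 -2.2929]
 [-0.4764  0.2061]
 [ 0.2368  0.6097]]
[ 0.5826  0.3644 23.1272]
bar_empty 0.86 [305.9 187.7] [0.5331 0.3446 0.12  ]
bar_spool 0.92 [303.9 280.9] [0.5711 0.264  0.12  ]
bar_jar 0.81 [314.3  87.8] [0.5039 0.4177 0.12  ]
[0.5349 0.344  0.12  ] [0.4936 0.3259 0.2205] [ 0.3351  0.0393 -0.0153] 6.45
```

View pics/w3.png

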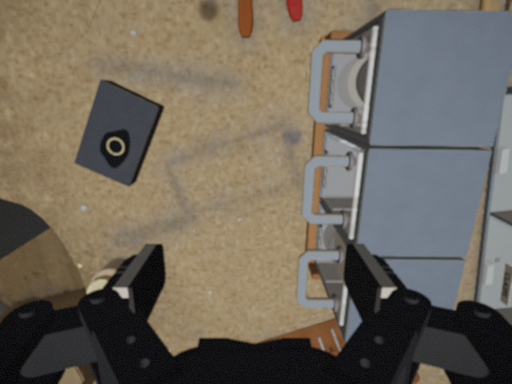

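The close view shows the middle rod at about u=309, v=190, which is within 2 mm of the fitted bar. I'll cage the bar and swing it open along its arc.

```bash
cat >> h.py <<'E'
P=np.array([.5817,.3644,.031]); YAW=23.6
def barpose(th,dz=-.016,dx=0,r=1):
    Rb=Rbin(YAW,th); return P+Rb@[-.051*r+dx,0,.089*r+dz], rpy(tool(Rb,0,1))
E
python3 - <<'E'
from h import *
fingers.set_gripper(.024)
p,o=barpose(0,.06); robot.line_to(p,.2,rotation=o)
p,o=barpose(0); g=robot.line_to(p,.08,rotation=o,guard=8); print("down",g,robot.get_tool_pos(),p,robot.get_ft_force(),robot.get_gripper_width())
if not g:
    fingers.set_gripper(.013); print(robot.get_gripper_width(),robot.get_gripper_force(),robot.get_ft_force(),robot.get_tool_pos())
E
```

```text
down True [0.5344 0.3438 0.1144] [0.535 0.344 0.104] [-1.0813 -0.2848  5.9422] 0.02424246019447978
```

```bash
python3 - <<'E'
from h import *
a=grab_frame("wrist"); b=grab_frame("scene")
cv2.imwrite("pics/c5.png",np.hstack([cv2.resize(a[150:350,160:420],(400,308)),cv2.resize(b[130:290,120:310],(366,308),interpolation=cv2.INTER_CUBIC)]))
E
```

```text
(no output)
```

View pics/c5.png

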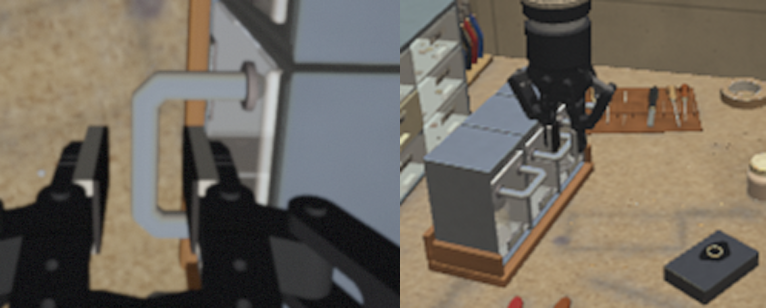

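Both fingers straddle the rod and are centred on it, with pad faces at u=107 and 187 and the rod at 147. The stop was therefore probably the rear knuckle on the shell roof. I'll lean the tool back and retry.

```bash
cat >> h.py <<'E'
def barpose2(th,tilt,dep=.013,ov=0):
    """TCP pose: rod `dep` behind the TCP along the tool, tool leaned by `tilt` (world), bin at th"""
    b=P+Rbin(YAW,th)@[-.051,0,.089]; R=tool(Rbin(YAW,tilt),0,1); return b+R[:,2]*dep, rpy(R)
E
python3 - <<'E'
from h import *
print("F",robot.get_ft_force(),robot.get_torque())
p,o=barpose(0,.03); robot.line_to(p,.2,rotation=o); robot.pause(.2)
print("free",robot.get_ft_force(),robot.get_torque())
fingers.set_gripper(.022)
p,o=barpose2(0,.4,-.03); robot.line_to(p,.15,rotation=o)
p,o=barpose2(0,.4,.013); g=robot.line_to(p,.08,rotation=o,guard=8); print("down",g,robot.get_tool_pos(),p,robot.get_ft_force(),robot.get_torque())
if not g:
    fingers.set_gripper(.013); print(robot.get_gripper_width(),robot.get_gripper_force(),robot.get_ft_force(),robot.get_tool_pos())
print(robot.get_time())
E
```

```text
F [-1.6546 -0.3551  6.2318] [-0.0003  0.0534 -0.0103]
free [-0.0191  0.8004 -0.309 ] [-0.0263  0.0208  0.0078]
down False [0.5396 0.346  0.108 ] [0.5396 0.346  0.108 ] [ 0.0371 -0.4676 -0.1784] [-0.1694  0.3172  0.0195]
0.012846117964035385 0.0 [-0.1012 -0.2027 -0.8079] [0.5398 0.3461 0.1087]
10.85
```

```bash
python3 - <<'E'
from h import *
for th in(.06,.12,.18,.26,.34,.42,.5,.54):
    p,o=barpose2(th,.4+.3*th)
    g=robot.line_to(p,.08,rotation=o,guard=40); print(th,g,robot.get_ft_force(),np.linalg.norm(robot.get_tool_pos()-p),robot.get_gripper_force())
    if g: break
robot.pause(.3); print(robot.get_tool_pos(),robot.get_ft_force(),robot.get_time())
b=grab_frame("scene"); a=grab_frame("wrist")
cv2.imwrite("pics/c6.png",np.hstack([cv2.resize(a[100:384,100:420],(400,355)),cv2.resize(b[130:290,120:300],(400,355),interpolation=cv2.INTER_CUBIC)]))
E
```

```text
0.06 False [0.8923 0.081  0.8082] 0.000943432188571973 0.5163317173719406
0.12 False [ 0.0553 -0.4434 -0.0707] 0.000757156849451517 0.0
0.18 False [ 0.2013  0.1084 -1.0349] 0.0009626692928201274 0.0
0.26 False [ 0.3006 -0.0242 -0.2062] 0.0006665547527754554 0.0
0.34 False [ 0.2151 -0.177   0.3141] 0.0004555854778964269 0.0
0.42 False [0.3479 0.3988 1.0257] 0.0003172610102581474 0.0
0.5 False [ 1.228   0.161  -0.2501] 0.00029044200048392927 0.0
0.54 False [0.3126 0.0737 0.2893] 0.0010131093910968956 0.789517555385828
[0.5066 0.3315 0.0708] [0.7309 1.3492 2.8502] 13.15
```

View pics/c6.png

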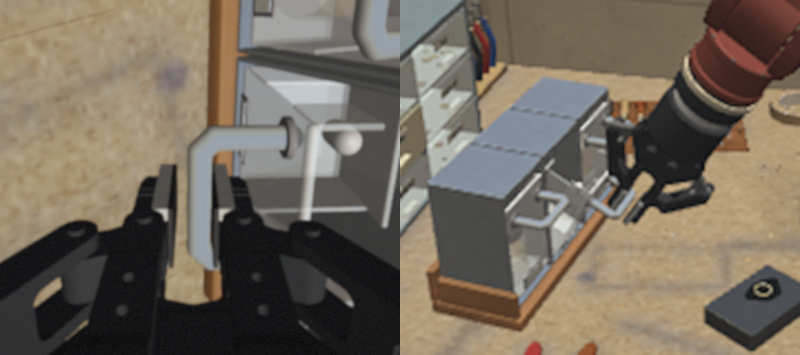

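The bin is open at its stop and the forces stayed low. I'll release the bar, back off, and measure the open bin with the wrist camera.

```bash
python3 - <<'E'
from h import *
fingers.set_gripper(.024)
p,o=barpose2(.52,.556,.013); robot.line_to(p,.1,rotation=o)
p,o=barpose2(.52,.556,-.06); robot.line_to(p,.2,rotation=o)
Rb=Rbin(YAW,.5); F=P+Rb@[.014,0,0]; o=rpy(tool(Rb,1,1))
for i,(x,h) in enumerate(((-.03,.2),(-.06,.17))):
    robot.move_pose(F+Rb@[x,0,h],o); robot.pause(.1)
    im=grab_frame("wrist"); cv2.imwrite(f"pics/w5{i}.png",im); np.savez(f"w5{i}.npz",*cal("wrist"))
    K,R,t=cal("wrist")
    pr=lambda q:(lambda c:c[:2]/c[2])(K@(R@q+t))
    print("pred bar",pr(P+Rb@[-.051,0,.089]),"floor",pr(F),"bar@.45",pr(P+Rbin(YAW,.45)@[-.051,0,.089]))
    for k,z in(("bar_empty",.085),("floor_empty",.0377),("bar_spool",.12),("bar_jar",.12)):
        for m in mark_of("wrist",k)[:1]: print(k,m["confidence"],np.array(m["uv"]),Rbin(YAW,0).T@(atz("wrist",m["uv"],z)-P))
im=cv2.imread("pics/w50.png"); cv2.imwrite("pics/c7.png",cv2.resize(im[130:290,150:370],(800,582),interpolation=cv2.INTER_CUBIC))
print(robot.get_time())
E
```

```text
pred bar [255.2061 145.8268] floor [255.0569 189.7438] bar@.45 [255.2073 151.739 ]
bar_empty 0.71 [253.8 193.3] [-0.0307 -0.0013  0.054 ]
floor_empty 0.79 [252.8 191.6] [ 0.0159 -0.0027  0.0067]
bar_jar 0.77 [357.2 210.6] [-0.0457  0.0863  0.089 ]
pred bar [255.4254 186.6838] floor [255.1817 220.1676] bar@.45 [255.4231 193.2581]
bar_empty 0.78 [256.4 187.1] [-0.0874  0.0007  0.054 ]
bar_jar 0.57 [362.3 255.9] [-0.049   0.0829  0.089 ]
16.675
```

View pics/c7.png

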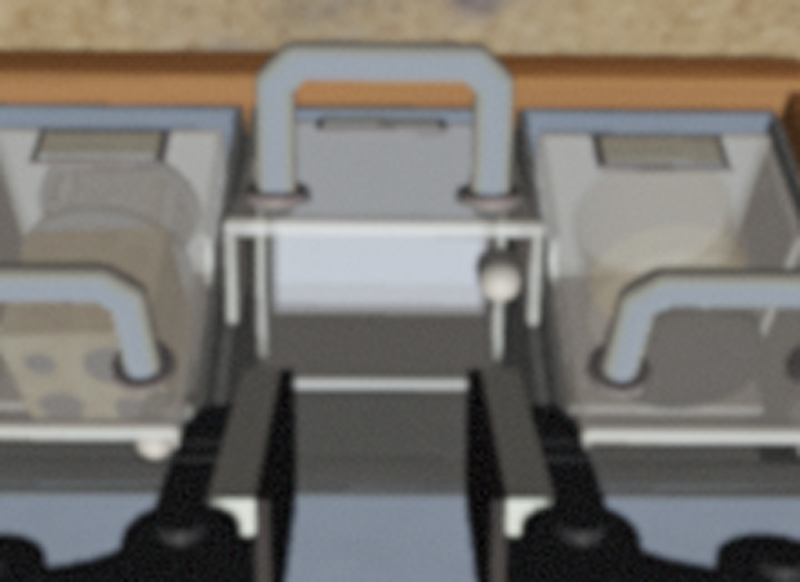

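The rod's middle is at crop (387, 65), about 1 mm from the prediction. The rim spans u 228 to 543, so the bin sits about 0.8 mm further along +y. Next I'll fetch the jar.

```bash
python3 - <<'E'
from h import *
o=rpy(tool(Rbin(YAW,0),1,1))
robot.move_pose([.43,-.035,.26],o); robot.pause(.1); fingers.set_gripper(.075)
im=grab_frame("wrist").astype(int); C=cal("wrist")
m=((im[...,2]-np.maximum(im[...,1],im[...,0]))>60).astype(np.uint8)
k,l,st,c=cv2.connectedComponentsWithStats(m); i=1+st[1:,4].argmax()
ow,dw=ray("wrist",c[i],C); pw=ow+dw*(.099-ow[2])/dw[2]; print("wrist lid",pw,st[i])
pt=atz("top",(334.55,219.17),.0975); print("top",pt)
j=(2*pw+pt)/3; print("hold",robot.hold_point_z)
if np.hypot(*(pw-pt)[:2])<.008:
    robot.line_to([j[0],j[1],.14],.2)
    g=robot.line_to([j[0],j[1],.055],.08,guard=10); print("down",g)
    fingers.set_gripper(.0)
    print(robot.get_gripper_width(),robot.get_gripper_force(),robot.get_ft_force(),robot.get_tool_pos())
print(robot.get_time())
E
```

```text
wrist lid [ 0.4348 -0.0346  0.099 ] [ 236  159   36   36 1019]
top [ 0.4343 -0.0336  0.0975]
hold 0.0187
down False
0.04103098205094021 60.379420313984156 [-1.7907  1.0977  7.272 ] [ 0.435  -0.0343  0.0558]
21.1
```

```bash
python3 - <<'E'
from h import *
BASE=.0558; DY=.0008
Rb=Rbin(YAW,.5); F=P+Rb@[.014,DY,0]; o=rpy(tool(Rb,1,1)); X=-.003
tgt=lambda h:F+Rb@[X,0,BASE+h]
robot.line_to([.435,-.0343,.28],.25); robot.pause(.2); print("lift",robot.get_ft_force(),robot.get_gripper_width())
robot.move_pose(tgt(.16),o); print(robot.get_tool_pos(),tgt(.16)); robot.pause(.3)
print("pre",robot.get_ft_force())
g=robot.line_to(tgt(.012),.10,guard=6); h=(Rb.T@(robot.get_tool_pos()-F))[2]-BASE; print("ins",g,h,robot.get_ft_force())
if not g:
    g=robot.line_to(tgt(-.008),.03,guard=5); h=(Rb.T@(robot.get_tool_pos()-F))-[0,0,BASE]; print("touch",g,h,robot.get_ft_force())
print(robot.get_time())
E
```

```text
lift [ 0.3742  0.1999 -2.9854] 0.04124577947903683
[0.4959 0.3267 0.2258] [0.4954 0.3276 0.2257]
pre [-0.6153 -0.2632 -2.5091]
ins True 0.04111184075713897 [ 4.7491 -1.3794  3.3068]
25.1083
```

The stop came 41 mm above the floor, with the push towards the back and −y. The round catch knob at the front wall's top right (crop (500, 275)) is probably catching the +y finger. I'll locate it from the two saved views.

```bash
python3 - <<'E'
from h import *
Rb=Rbin(YAW,.5); F=P+Rb@[.014,.0008,0]
C=[[np.load(f"w5{i}.npz")[f"arr_{j}"] for j in range(3)] for i in(0,1)]
im=[cv2.imread(f"pics/w5{i}.png") for i in(0,1)]
u0=np.array([287.5,205.6]); c=u0.round().astype(int)
T=im[0][c[1]-7:c[1]+8,c[0]-7:c[0]+8]
o0,d0=ray(None,u0,C[0])
for z in(.095,.1,.105,.11):
    oo=Rb.T@(o0-F); dd=Rb.T@d0; q=oo+dd*(z-oo[2])/dd[2]; K,R,t=C[1]; w=K@(R@(F+Rb@q)+t); print(z,q,w[:2]/w[2])
c1=(w[:2]/w[2]).round().astype(int)
S=im[1][c1[1]-30:c1[1]+31,c1[0]-25:c1[0]+26]
r=cv2.matchTemplate(S,T,cv2.TM_CCOEFF_NORMED); _,v,_,l=cv2.minMaxLoc(r)
u1=np.array([c1[0]-25+l[0]+7,c1[1]-30+l[1]+7])+(u0-c); print("match",v,u1,"ball in floor frame",Rb.T@(tri([(o0,d0),ray(None,u1,C[1])])-F))
print(robot.get_gripper_width(),robot.get_ft_force())
print("ik",robot.ik(F+Rb@[.004,0,.2],rpy(tool(Rb,1,1))) is not None)
E
```

```text
0.095 [-0.0146  0.0269  0.095 ] [290.1577 249.559 ]
0.1 [-0.0164  0.0263  0.1   ] [290.217  250.5607]
0.105 [-0.0182  0.0258  0.105 ] [290.2789 251.608 ]
0.11 [-0.02    0.0252  0.11  ] [290.3437 252.704 ]
match 0.6842772364616394 [293.5 266.6] ball in floor frame [-0.0376  0.0204  0.1586]
0.04090769720942416 [ 4.7491 -1.3794  3.3068]
ik True
```

```bash
python3 - <<'E'
from h import *
BASE=.0558; DY=.0008
Rb=Rbin(YAW,.5); F=P+Rb@[.014,DY,0]; X=.004
tgt=lambda h:F+Rb@[X,0,BASE+h]
rel=lambda:(Rb.T@(robot.get_tool_pos()-F))-[0,0,BASE]
robot.line_to(tgt(.07),.1); robot.pause(.2); print(robot.get_ft_force(),rel())
g=robot.line_to(tgt(.012),.08,guard=6); print("ins",g,rel(),robot.get_ft_force())
if not g:
    g=robot.line_to(tgt(-.010),.03,guard=5); print("touch",g,rel(),robot.get_ft_force())
print(robot.get_time())
E
```

```text
[ 0.5941  0.0807 -2.4197] [0.0032 0.     0.0692]
ins False [0.0044 0.     0.0123] [-0.1003 -0.9733 -1.699 ]
touch True [ 0.0047  0.     -0.    ] [-2.0509 -0.6872  5.5219]
27.1167
```

The jar touched the floor exactly where the fit put it. I'll release it and withdraw.

```bash
python3 - <<'E'
from h import *
BASE=.0558
Rb=Rbin(YAW,.5); F=P+Rb@[.014,.0008,0]; X=.004
tgt=lambda h:F+Rb@[X,0,BASE+h]
fingers.set_gripper(.049); robot.pause(.4); print(robot.get_gripper_width(),robot.get_gripper_force(),robot.get_ft_force())
g=robot.line_to(tgt(.012),.03,guard=12); print(g,robot.get_ft_force())
if not g:
    g=robot.line_to(tgt(.06),.08,guard=12); print(g,robot.get_ft_force(),robot.get_gripper_force())
    if not g:
        robot.line_to(tgt(.15),.2); robot.pause(.3)
        im=grab_frame("wrist"); K,R,t=cal("wrist"); cv2.imwrite("pics/w6.png",im)
        pr=lambda q:(lambda c:c[:2]/c[2])(K@(R@(F+Rb@q)+t))
        print("pred lid",pr([-.007,0,.1]),"pred bar",pr([-.065,0,.089]),mark_of("wrist","bar_empty")[:1],mark_of("wrist","tall_jar")[:1])
        cv2.imwrite("pics/c8.png",cv2.resize(im[110:290,140:380],(800,600),interpolation=cv2.INTER_CUBIC))
print(robot.get_time())
E
```

```text
0.04902284361462011 7.173962670276524 [ 5.8134 -1.4504 -1.7349]
False [ 0.1237 -3.3741  1.1315]
False [-0.4266 -0.6275  0.5611] 0.0
pred lid [255.1671 176.7376] pred bar [255.2111 104.3663] [{'uv': [253.5, 103.5], 'confidence': 0.57}] [{'uv': [247.7, 164.1], 'confidence': 0.64}]
30.125
```

View pics/c8.png

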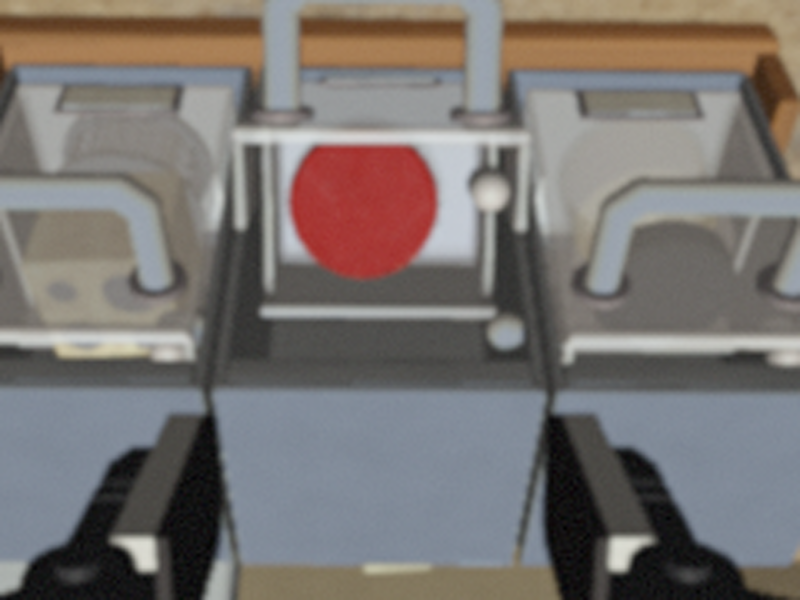

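The jar stands in the bin, leaning a few mm forward onto the front wall. Its lid is at crop (364, 207), about x −11, y −5 mm in the bin. I'll cage the bar again and push the bin home along its arc.

```bash
python3 - <<'E'
from h import *
fingers.set_gripper(.024)
p,o=barpose2(.5,.55,-.08); robot.move_pose(p,o)
p,o=barpose2(.5,.55,.013); g=robot.line_to(p,.1,rotation=o,guard=8); print("down",g,robot.get_ft_force())
if not g:
    fingers.set_gripper(.013)
    for th in(.42,.34,.26,.2,.15):
        p,o=barpose2(th,.4+.3*th); g=robot.line_to(p,.06,rotation=o,guard=20)
        print(th,g,robot.get_ft_force(),robot.get_gripper_force())
        if g: break
print(robot.get_tool_pos(),robot.get_time())
E
```

```text
down False [0.8924 0.4005 0.2276]
0.42 False [-0.2229 -0.7042  0.4343] 0.2403422724455595
0.34 False [ 0.0746  0.0149 -0.7347] 0.1288168877363205
0.26 False [0.2792 0.2083 0.5237] 0.0
0.2 False [-0.049  -0.5794 -0.4432] 0.0
0.15 False [ 0.0913 -0.0128 -0.6986] 0.0
[0.5286 0.3412 0.0998] 34.5833
```

```bash
python3 - <<'E'
from h import *
for th in(.10,.06,.03,0,-.03,-.06,-.09):
    p,o=barpose2(th,.42); g=robot.line_to(p,.04,rotation=o,guard=35)
    print(th,g,robot.get_ft_force(),robot.get_gripper_force(),robot.get_tool_pos()-p)
    if g: break
robot.pause(.3); print(robot.get_ft_force(),robot.get_tool_pos(),robot.get_time())
E
```

```text
0.1 False [-1.205   0.0935  0.5668] 1.02860938757658 [-0.0004 -0.0001 -0.0006]
0.06 False [-2.9   -1.399 -1.169] 1.1521419882774353 [-0.0005 -0.0003 -0.0006]
0.03 False [ 1.2399  0.1395 -0.4964] 0.0 [0.0007 0.0002 0.0007]
0 False [ 0.1545  0.3923 -0.1707] 0.0 [0.0004 0.0001 0.0005]
-0.03 False [-5.2227 -3.5792  1.3659] 2.944619581103325 [-0.0011 -0.0004 -0.0011]
-0.06 False [-16.538   -7.9873   3.8453] 7.585490942001343 [-0.0032 -0.0012 -0.0029]
-0.09 False [-28.1804 -13.7707   6.9852] 12.916059494018555 [-0.0054 -0.0019 -0.0047]
[-27.5722 -13.6115   6.7986] [0.542  0.3474 0.1076] 36.65
```

The bin snapped over near 0.03 rad, and at −0.09 it was pressed against the stop with about 31 N. I'll ease off, open the fingers, retreat and check.

```bash
python3 - <<'E'
from h import *
p,o=barpose2(0.005,.4); robot.line_to(p,.05,rotation=o); print(robot.get_ft_force())
fingers.set_gripper(.022); print(robot.get_ft_force(),robot.get_gripper_force())
p,o=barpose2(0.0,.4,-.03); g=robot.line_to(p,.06,rotation=o,guard=6); print("up",g,robot.get_ft_force())
if not g:
    Rb=Rbin(YAW,.5); robot.move_pose([.44,.295,.25],rpy(tool(Rb,1,1))); robot.pause(.3)
    im=grab_frame("wrist"); K,R,t=cal("wrist"); R0=Rbin(YAW,0)
    pr=lambda q:(lambda c:c[:2]/c[2])(K@(R@(P+R0@q)+t))
    b=mark_of("wrist","bar_empty")[:1]; j=mark_of("wrist","tall_jar")[:1]
    print("pred bar",pr([-.051,0,.089]),b,"jar base",pr([.014,0,0]),j)
    cv2.imwrite("pics/c9.png",cv2.resize(im[140:260,140:380],(800,400),interpolation=cv2.INTER_CUBIC))
print(robot.get_time())
E
```

```text
[-0.1867 -0.0515  1.5727]
[-0.3056  0.1217 -0.3139] 0.0
up False [-0.1809 -0.2865  0.2922]
pred bar [261.5559 200.0412] [{'uv': [261.1, 198.3], 'confidence': 0.62}] jar base [259.837  184.7746] []
40.0
```

View pics/c9.png

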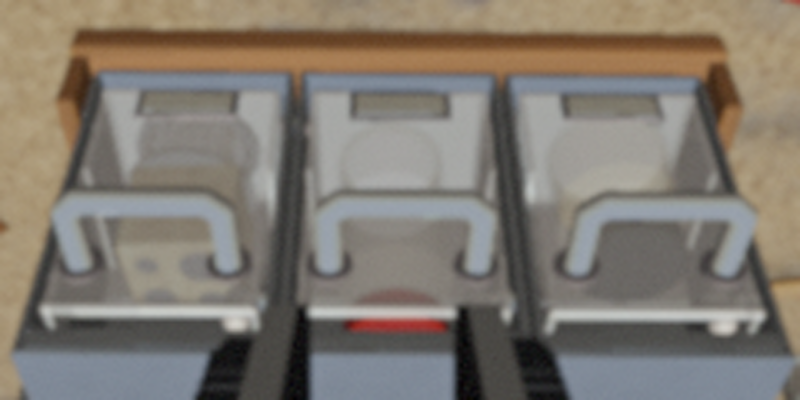

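All three rims line up (crop v≈313 for the middle one), so the bin is home. The jar shows upright behind the clear front, with its base at about (390, 165) and its red lid at (395, 322). I'll hand it in.

```bash
python3 -c "
from h import *
print(robot.job_done())"
```

```text
the job is handed in; nothing more can be done
None
```

The red-lidded jar is standing upright in the middle (empty) bin, which is clicked home. The other two bins look shut, I felt no contact with the other things on the bench, and the job is handed in at about 40 s; no verdict was returned.

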